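# Re-hook a bench lamp's balance spring

### The arm

A 6-joint arm with a two-finger parallel gripper is mounted at the origin on the work surface. World frame = base frame: x ahead of the robot, y to its left, z up, the work surface at z = 0. Lengths are in m, angles in rad, forces in N, time in s.
With the tool pointing down it reaches from about 0.4 to 0.825 m from the base axis. Payload 7 kg.
Tool frame: the origin (TCP) lies at the very end of the fingers, on their centre line; the grasp point (between the pads) lies 19 mm behind it; z points along the fingers, y is the direction in which the jaws open and shut (so a half turn about z gives the same grasp; the last joint's range is limited). The gripper opens to 88 mm and grips with 3 to 60 N. Pads are 19 mm wide; open, the fingers measure 130 mm over their backs; the gripper's body (78 mm by 193 mm) begins 47 mm behind the grasp point.
Start: joints at [-1.018, 0.359, 0.012, 0, -1.224, -0.288], TCP at [0.177, -0.651, 0.227] pointing down, gripper open.
Joint ranges: [-3.07, 3.07], [-1.43, 2.12], [-1.02, 1.25], [-3.03, 1.67], [-3.05, -0], [-3.03, 3.03]. Speed limits (rad/s): [2.39, 2.39, 3.01, 3.14, 3.14, 3.14].

### API

Orientations are given as [roll, pitch, yaw] about the fixed x, y, z axes, in that order (R = Rz(yaw) Ry(pitch) Rx(roll)).
In Python, from station import arm gives the robot as it stands.
- The arm moves only by the shell command python3 -m inch 'ROWS' [FORCE]. ROWS is text: rows parted by semicolons, each of 7 numbers parted by spaces: the closure, from 0 (fully open) to 1 (shut), then the shift along the tool's x, y, z each as a share of 300 mm, from -1 to 1, then the turn, a rotation vector about the tool's x, y, z each as a share of 60 degrees, from -1 to 1. In form: grip tx ty tz rx ry rz; .... A call has 1 to 12 rows; each row is the pose to reach, as a shift and turn from the pose commanded when the call began, along the tool's axes at that moment; what a row does not reach only later rows make up. A row lasts 1/10 s, in which the tool goes at most 50 mm and 8.59 degrees, less where a joint would pass 70% of its speed; a pose out of reach is approached as far as the arm can. A call with a number of a shift or a turn outside -1 to 1 is refused whole. A call with a gripper value outside its range is refused whole. The fingers move at their own pace and stop on an object; FORCE is the grip in N (left out, the last holds). Time passes only in rows, so rows that repeat a pose let the fingers close. It gives the time, the measured TCP pose, the force and the opening at its end, in the units of the state.
- arm.get_state(): the state, without advancing time (a new reading comes with each control period).
- arm.grab_frame(name): name is "scene" or "side" or "wrist"; returns a dict with "img" (400x640x3 uint8, red, green, blue), "range_z" (400x640 float32, m along the optical axis (not along the pixel's ray), 0 where there is no reading), "fx", "fy", "cx", "cy" (pixels), "extrinsics" (4x4, takes a point from world to camera coordinates); the wrist camera has in their place "tool_from_camera" (4x4, takes a point from camera to tool coordinates, whose origin is the TCP and whose axes are the flange's). Camera axes: x right, y up, looking along -z (the intrinsics and any distortion apply to the point x, -y, -z); pixel columns grow to the right and rows downward; lengths in m; the calibration is good to about 2 mm. A picture is of the moment at which its call begins: read the wrist's pose just before it.
- arm.job_done(): hands the job in, once; it reports no verdict.
The state is a dict: "t": time; "q": joint angles; "qd": joint speeds; "joint_efforts": joint torques, N m; "eef_pos": TCP position; "ee_rot": TCP orientation; "force": force on the tool from outside, world axes, zero at the start; "moment": the same for the moment, N m; "width": finger opening in m.
Only numpy, scipy, OpenCV 4.12 (cv2) and the standard library are available. Lean on these libraries where they do the work, as an engineer would, in place of code of your own. Each camera call takes 0.05 s, during which the arm holds its last target.

### The job

The bench lamp's balance spring has come off. Take the blue spring puller from its stand, put its tip down through the red eye at the spring's free end, and stretch the spring until its red hook goes round the brass post and stays there on its own. Then put the puller back on its stand; touch the spring with nothing but the puller, and do not disturb the flux bottle or the screwdriver.

Things in the scene. Friction and masses are not known exactly. Their poses are not given: they have to be found in the camera images.
- lamp_arm: Lamp arm lying flat in a cradle fixed to the bench: two white tubes (tops 30 mm up, 36 mm either side of the middle), steel cross plates (34 mm up). Origin on the bench under the brass post. x axis: level, from the spring's pivot to the post and outwards, the way to stretch; z up. It reaches from x = -310 mm (white lamp head, 200 mm wide, 46 mm high) to +95 mm (knuckle, 37 mm high).
- post (a point): On the axis of the upright brass anchor post (10 mm in diameter, fixed to lamp_arm), at the height of the hook's plane, 60 mm above the bench. The post's 15 mm wide head tops out 76 mm above the bench.
- spring_pivot (a point): Axis of the spring's fixed end, 135 mm from the post (lamp_arm x = -135 mm), 60 mm above the bench; pin top 74 mm up. The spring swings level about the upright line through it with very little friction and never leaves its level plane.
- balance_spring: Steel tension spring with red hook and eye (145 mm long slack, coils 21 mm in diameter). Origin at spring_pivot, x along the spring to its hook, z up. Starts slack, swung 0.22 to 0.42 rad to the +y side (its own and the lamp arm's) of the pivot-to-post line. About 200 N/m: 28 mm of stretch (6 N) when hooked, 43 to 47 mm (9 N) to clear the post, 60 mm at most.
- hook_seat (a point): Where the post's axis lies in the fully seated hook; 107 mm from spring_pivot when slack. The hook is a J of 5 mm wire, level: shank 11.5 mm to the +y side (balance_spring axes), bend 7.5 mm outwards of this point, short tip 11.5 mm to the -y side. Once the post is between shank and tip (4 mm play to each side), letting the spring draw back seats it.
- hook_tip (a point): End of the hook's short tip (wire's very end, on the -y side), 9.5 mm inwards of hook_seat. The post can enter the hook only past this end: hook_seat must be at least 15 mm (better 18 mm) beyond the post while the hook is swung towards -y over to the pivot-to-post line.
- spring_eye (a point): Centre of the red pulling eye at the spring's very end, on its line, 21 mm outwards of hook_seat and rigid with the hook. Opening 18 mm wide, about 19 mm long, level, open from above; wire 5 mm thick, 60 mm above the bench. A puller pin drawn outwards bears on the eye's outer end with its axis 7.5 mm beyond this centre.
- puller: Blue spring puller, about 160 g: level handle 110 x 22 mm, 26 mm high; from its end a steel rod runs on level (underside 9 mm above the origin) and turns down into a pin 7 mm in diameter. Origin at the centre of the handle's underside, x along it to the pin, z up. Pin axis at x = 115 mm; its lower end 24.5 mm below the origin. On the stand its underside is 40 mm up. Grip mid-handle, across.
- puller_tip (a point): Lower end of the puller's pin, at puller x = 115 mm, z = -24.5 mm.
- puller_stand: Grey stand fixed to the bench: 120 x 70 mm foot, 8 mm high, and two 14 mm thick supports at x = +-43 mm (72 mm clear gap), each with a flared saddle 56 mm wide in which the handle lies (floor 40 mm up, 4 mm play to each side, cheeks up to 58 mm). Origin under its centre at bench height. The puller lies with its origin over this origin, x axes alike.
- flux_bottle: Amber bottle, 48 mm in diameter, 100 mm high, upright; origin at the centre of its base. Bystander.
- screwdriver: Screwdriver with orange handle lying on the bench. Bystander.
Not all that is in view belongs to the job. Of the things like the puller, leave any that is brown; of the rest the smaller one is meant.

How it is judged:
On the way, in this order (a step that is already met when the one before it is completed fails the run):
1. the puller, in the eye, stretches the spring until its hook is past the post (contact force between puller and balance_spring above 3 N and x of hook_seat in the frame of lamp_arm above 0.012 m and horizontal distance between puller_tip and spring_eye below 0.012 m and height (world z) of puller_tip below 0.058 m), for 0.1 s.
2. the hook sits round the post and holds without the puller (horizontal distance between hook_seat and post below 0.005 m and contact force between puller and balance_spring below 0.3 N), for 0.3 s.
At the end, for the whole second after the job is handed in: The hook is round the post (hook_seat within 5 mm of the post's axis, seen from above) with the puller off the spring; the puller rests level in both saddles of its stand (origin within 25 mm along and 9 mm across of the stand's origin, 35 to 45 mm up, tilted less than 0.12 rad), at rest (horizontal distance between hook_seat and post below 0.005 m and contact force between puller and balance_spring below 0.1 N and x of puller in the frame of puller_stand between -0.025 and 0.025 m and y of puller in the frame of puller_stand between -0.009 and 0.009 m and z of puller in the frame of puller_stand between 0.035 and 0.045 m and angle between puller's own z axis and vertical below 0.12 rad and linear speed of puller below 0.02 m/s); the robot touches nothing.
It fails at once if the robot itself touches the spring (contact force between any of the fingers, the arm and balance_spring above 0.5 N).
It fails at once if a bystander is moved by more than 20 mm, or the bottle tipped (distance of any of flux_bottle, screwdriver from where it was at the start of the episode above 0.02 m or angle between flux_bottle's own z axis and vertical above 0.3 rad).
It also fails if it takes over 51 s, if anything falls off the work surface, if the arm or the gripper's body presses on something with over 40 N, if the wrist force passes 120 N, or if a joint passes its speed limit or range.

## Working session

There is one attempt and no reset: what is moved stays moved. The work goes in short steps, Python scripts to look and compute and a shell command to move; the robot and the scene stay as the last step left them, time stands still between calls to the robot, and variables do not carry over. Pictures are saved under pics/ and viewed, and the job is handed in when it is done.

```bash
ls; mkdir -p pics
python3 - <<'E'
from station import arm
import cv2,numpy as np,pickle
s=arm.get_state();print(s['t'],s['eef_pos'],s['ee_rot'],s['width'],s['force'])
for n in ['scene','side','wrist']:
    f=arm.grab_frame(n);pickle.dump((arm.get_state(),f),open(f'pics/{n}0.pkl','wb'))
    cv2.imwrite(f'pics/{n}0.png',f['img'][:,:,::-1])
    print(n,f['fx'],f['fy'],f['cx'],f['cy'],f.get('extrinsics',f.get('tool_from_camera')), [k for k in f])
E
```

```text
pics
0.0 [ 0.17646679 -0.65101263  0.22561189] [ 3.13991868e+00 -1.67961447e-04 -2.87697957e+00] 0.08760573393124797 [1.02150384 0.12786082 0.24876142]
scene 402.56636577815266 402.56636577815266 322.10163280879243 207.23702718547912 [[ 0.39795062  0.91724941 -0.01699451 -0.09267086]
 [-0.67082694  0.30357616  0.67663338  0.35417129]
 [ 0.6258007  -0.2578663   0.73612394 -1.45294931]
 [ 0.          0.          0.          1.        ]] ['img', 'range_z', 'fx', 'fy', 'cx', 'cy', 'extrinsics']
side 383.22288047551905 383.22288047551905 321.43111173204153 200.74814325158755 [[-0.97699203 -0.21315271  0.0072452   0.46976274]
 [ 0.11700292 -0.50726491  0.85381065 -0.16198608]
 [-0.17831682  0.83501391  0.52053327 -0.77723445]
 [ 0.          0.          0.          1.        ]] ['img', 'range_z', 'fx', 'fy', 'cx', 'cy', 'extrinsics']
wrist 349.5312095030118 349.5312095030118 320.6298436641872 198.0887881493319 [[ 6.38153990e-04  9.51644133e-01  3.07201948e-01  8.42121430e-02]
 [ 9.99999776e-01 -6.68580711e-04 -6.19441531e-06  1.14533333e-03]
 [ 1.99494418e-04  3.07201883e-01 -9.51644347e-01 -1.58263959e-01]
 [ 0.00000000e+00  0.00000000e+00  0.00000000e+00  1.00000000e+00]] ['img', 'range_z', 'fx', 'fy', 'cx', 'cy', 'tool_from_camera']
```

View pics/scene0.png

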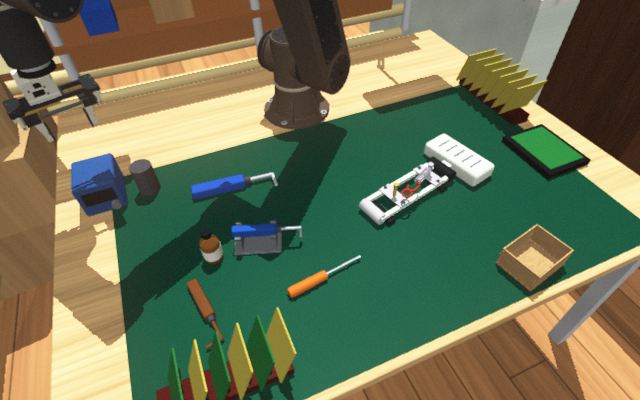

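View pics/side0.png

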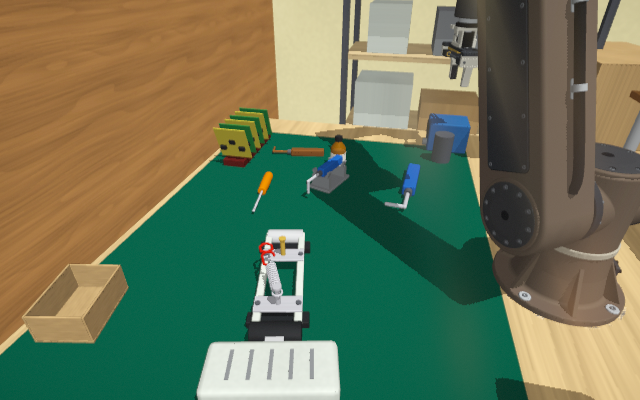

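View pics/wrist0.png

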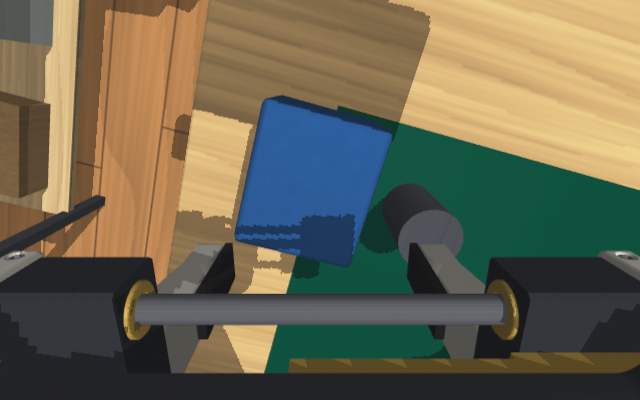

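```bash
cat > h.py <<'E'
import cv2,numpy as np,pickle
from scipy.spatial.transform import Rotation as Ro
def cam(f,s=None):
    """returns world_from_cam 4x4"""
    if 'extrinsics' in f: return np.linalg.inv(f['extrinsics'])
    T=np.eye(4);T[:3,:3]=Ro.from_euler('xyz',s['ee_rot']).as_matrix();T[:3,3]=s['eef_pos']
    return T@f['tool_from_camera']
def ray(f,uv,s=None):
    W=cam(f,s);uv=np.atleast_2d(uv).astype(float)
    d=np.stack([(uv[:,0]-f['cx'])/f['fx'],-(uv[:,1]-f['cy'])/f['fy'],-np.ones(len(uv))],1)
    return W[:3,3],d@W[:3,:3].T
def plane(f,uv,z,s=None):
    o,d=ray(f,uv,s);return o+d*((z-o[2])/d[:,2])[:,None]
def depth(f,uv,s=None):
    o,d=ray(f,uv,s);uv=np.atleast_2d(uv).astype(int)
    return o+d*f['range_z'][uv[:,1],uv[:,0]][:,None]
def proj(f,p,s=None):
    C=np.linalg.inv(cam(f,s));p=np.atleast_2d(p)@C[:3,:3].T+C[:3,3]
    return np.stack([f['cx']-f['fx']*p[:,0]/p[:,2],f['cy']+f['fy']*p[:,1]/p[:,2]],1)
def cloud(f,s=None):
    v,u=np.mgrid[:400,:640];uv=np.stack([u.ravel(),v.ravel()],1);return depth(f,uv,s).reshape(400,640,3)
def load(n): return pickle.load(open(f'pics/{n}.pkl','rb'))
def grab(n,name):
    from station import arm
    s=arm.get_state();f=arm.grab_frame(n);pickle.dump((s,f),open(f'pics/{name}.pkl','wb'));cv2.imwrite(f'pics/{name}.png',f['img'][:,:,::-1]);return s,f
E
python3 - <<'E'
from h import *
s,f=load('scene0');s2,g=load('side0')
im=f['img'][:,:,::-1]
a=cv2.resize(im[150:330,170:330],None,fx=4,fy=4,interpolation=cv2.INTER_CUBIC)[:600]
cv2.imwrite('pics/c1.png',a)
a=cv2.resize(im[125:230,350:500],None,fx=5.3,fy=5.3,interpolation=cv2.INTER_CUBIC);cv2.imwrite('pics/c2.png',a)
a=cv2.resize(g['img'][220:340,220:340,::-1],None,fx=5,fy=5,interpolation=cv2.INTER_CUBIC);cv2.imwrite('pics/c3.png',a)
C=cloud(f)
for n,uv in dict(bigblue=(218,187),blue=(255,230),brown=(202,300),bottle=(209,240),sd=(308,285),head=(460,157),knuck=(372,210)).items(): print(n,uv,C[uv[1],uv[0]].round(3))
hsv=cv2.cvtColor(f['img'],cv2.COLOR_RGB2HSV)
m=((hsv[...,0]>105)&(hsv[...,0]<130)&(hsv[...,1]>150)&(hsv[...,2]>60)).astype(np.uint8)
n,l,st,c=cv2.connectedComponentsWithStats(m)
for i in range(1,n):
    if st[i,4]>100:
        p=C[l==i];p=p[p[:,2]<.2]
        if len(p)<50: continue
        r=cv2.minAreaRect((p[:,:2]*1000).astype(np.float32));print(st[i],c[i].round(1),np.median(p,0).round(3),r, np.percentile(p[:,2],[5,95]))
E
```

```text
bigblue (218, 187) [ 0.312 -0.356  0.03 ]
blue (255, 230) [ 0.537 -0.31   0.065]
brown (202, 300) [ 0.648 -0.475  0.023]
bottle (209, 240) [ 0.533 -0.421  0.08 ]
sd (308, 285) [ 0.708 -0.241  0.02 ]
head (460, 157) [0.502 0.328 0.046]
knuck (372, 210) [ 0.572 -0.002  0.033]
[ 72 154  41  37 806] [ 89.3 169.2] [ 0.17  -0.669  0.099] ((179.67776489257812, -659.2302856445312), (104.69659423828125, 118.03496551513672), 89.86648559570312) [0.09653927 0.10089185]
[191 174  55  25 784] [217.8 186.3] [ 0.305 -0.355  0.027] ((276.6143493652344, -354.1468200683594), (155.6072235107422, 76.24695587158203), 84.81153869628906) [0.00551211 0.03169316]
[231 224  45  13 517] [253.  229.9] [ 0.531 -0.314  0.063] ((497.7215881347656, -311.32781982421875), (126.65435791015625, 80.21250915527344), 69.53202056884766) [0.04473671 0.06696811]
```

View pics/c1.png

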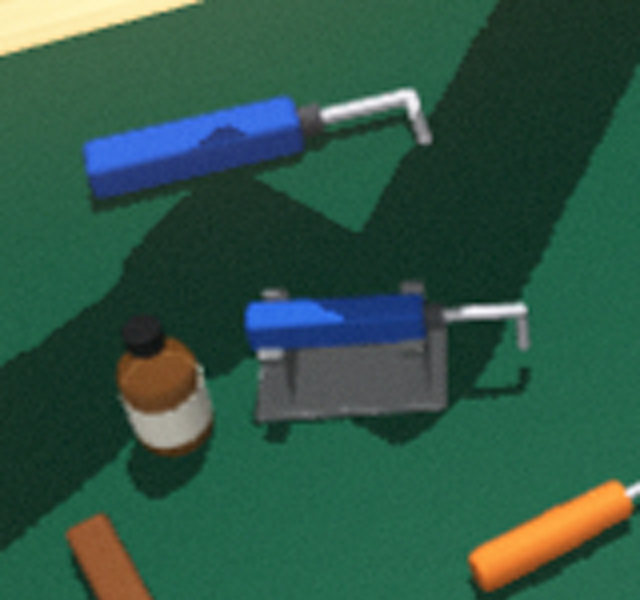

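View pics/c2.png

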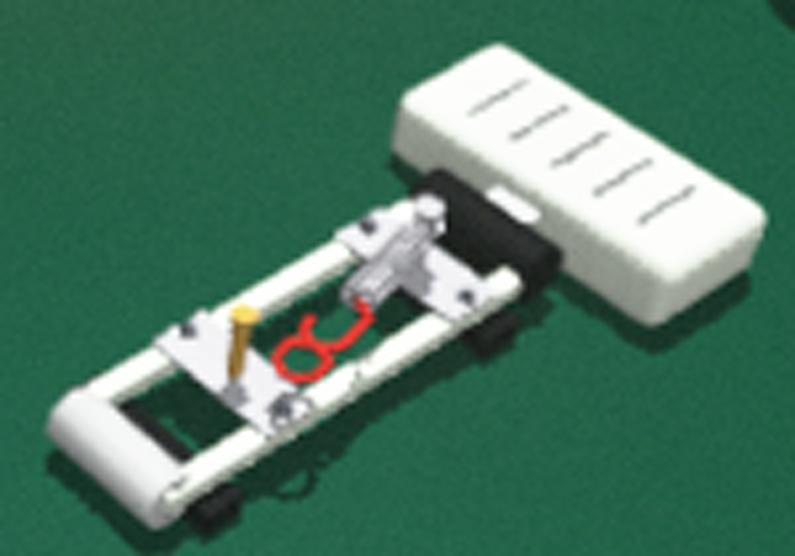

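View pics/c3.png

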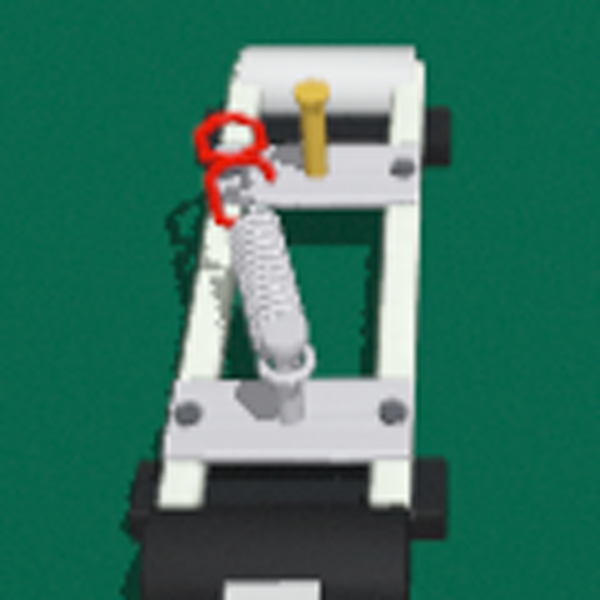

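Run:
```python
from h import *
s,f=load('scene0');s2,g=load('side0')
# scene crop c2: px=350+x/5.3 ; 
S=lambda x,y:(350+x/5.3-.5+.5/5.3,125+y/5.3-.5+.5/5.3)
D=lambda x,y:(220+x/5-.5+.1,220+y/5-.5+.1)
post=(S(246,313),D(313,90));piv=(S(431,203),D(289,345)) 
eye=(S(303,358),D(232,138))
def tri(p,q):
    o1,d1=ray(f,p);o2,d2=ray(g,q);d1=d1[0];d2=d2[0]
    A=np.stack([d1,-d2],1);t=np.linalg.lstsq(A,o2-o1,rcond=None)[0]
    a=o1+t[0]*d1;b=o2+t[1]*d2;return (a+b)/2,np.linalg.norm(a-b)
for n,p,z in (('posttop',post,.076),('pivtop',piv,.074),('eye',eye,.06)):
    print(n,plane(f,p[0],z).round(4),plane(g,p[1],z).round(4),tri(*p))
# puller handle top
for ff,nm in ((f,'scene'),(g,'side')):
    C=cloud(ff);hsv=cv2.cvtColor(ff['img'],cv2.COLOR_RGB2HSV)
    m=((hsv[...,0]>105)&(hsv[...,0]<130)&(hsv[...,1]>150)&(C[...,2]>.062)&(C[...,2]<.07))
    m&=(abs(C[...,0]-.53)<.1)&(abs(C[...,1]+.31)<.12)
    v,u=np.nonzero(m);p=plane(ff,np.stack([u,v],1),.066)
    r=cv2.minAreaRect((p[:,:2]*1000).astype(np.float32));print(nm,len(u),r,cv2.boxPoints(r).round(0).tolist())
    # steel rod
    m=(hsv[...,1]<60)&(hsv[...,2]>100)&(C[...,2]>.03)&(C[...,2]<.065)&(abs(C[...,0]-.54)<.06)&(C[...,1]>-.27)&(C[...,1]<-.15)
    v,u=np.nonzero(m);print('rod',len(u),C[m].min(0),C[m].max(0), u.min(),u.max(),v.min(),v.max()) if m.any() else 0
```

```text
posttop [[0.5471 0.0803 0.076 ]] [[0.5445 0.0798 0.076 ]] (array([0.54542138, 0.08027035, 0.07551782]), np.float64(0.0023160053283429573))
pivtop [[0.5133 0.2134 0.074 ]] [[0.5105 0.2163 0.074 ]] (array([0.51137062, 0.21477644, 0.07218086]), np.float64(0.0005316351823302601))
eye [[0.5736 0.0999 0.06  ]] [[0.5736 0.0973 0.06  ]] (array([0.57361704, 0.09902296, 0.06095904]), np.float64(0.0014267519729733468))
scene 295 ((529.0504760742188, -311.89794921875), (106.38506317138672, 22.94138526916504), 70.42620849609375) [[500.0, -358.0], [522.0, -366.0], [558.0, -266.0], [536.0, -258.0]]
rod 69 [ 0.54618043 -0.24832996  0.03295163] [ 0.56922232 -0.20108008  0.05895538] 281 301 226 233
side 126 ((524.4131469726562, -301.611328125), (114.5586929321289, 23.60725212097168), 68.28768920898438) [[492.0, -350.0], [514.0, -359.0], [557.0, -253.0], [535.0, -244.0]]
rod 116 [ 0.51663262 -0.26995684  0.03004888] [ 0.56505528 -0.19750252  0.0591326 ] 307 329 170 189
```

```bash
cat > go.py <<'E'
# usage: go.py x y z yawdeg -> shares from present pose (tool-down target)
import sys
from h import *
from station import arm
x,y,z,yaw=map(float,sys.argv[1:5])
s=arm.get_state();R=Ro.from_euler('xyz',s['ee_rot'])
d=R.inv().apply(np.array([x,y,z])-s['eef_pos'])/.3
T=Ro.from_euler('xyz',[np.pi,0,np.radians(yaw)])
r=(R.inv()*T).as_rotvec()/np.radians(60)
print('t',s['t'],'pos',s['eef_pos'].round(4),'rot',np.degrees(s['ee_rot']).round(2),'w',round(s['width'],4),'F',s['force'].round(2),'q',s['q'].round(2))
print('shares',d.round(4),r.round(4),'mm',(d*300).round(1),'rows>=',max(np.linalg.norm(d)*6,np.linalg.norm(r)*60/8.59))
E
python3 go.py .40 -.45 .28 -125; python3 go.py .54 -.264 .25 -110
```

```text
t 0.15 pos [ 0.1765 -0.6511  0.2259] rot [ 1.7993e+02 -1.0000e-02 -1.6483e+02] w 0.0875 F [-0.76  0.51 -0.5 ] q [-1.02  0.36  0.01 -0.   -1.22 -0.29]
shares [-0.8943  0.4524 -0.18  ] [ 1.200e-03  3.000e-04 -6.639e-01] mm [-268.3  135.7  -54. ] rows>= 6.109555713692853
t 0.15 pos [ 0.1765 -0.6511  0.2259] rot [ 1.7993e+02 -1.0000e-02 -1.6483e+02] w 0.0875 F [-0.76  0.51 -0.5 ] q [-1.02  0.36  0.01 -0.   -1.22 -0.29]
shares [-1.5069  0.9286 -0.0795] [ 1.200e-03  5.000e-04 -9.139e-01] mm [-452.1  278.6  -23.8] rows>= 10.631090073632551
```

```bash
python3 -m inch '0 -0.9 0.45 -0.18 0 0 -0.66;0 -0.9 0.45 -0.18 0 0 -0.66;0 -0.9 0.45 -0.18 0 0 -0.66;0 -0.9 0.45 -0.18 0 0 -0.66;0 -0.9 0.45 -0.18 0 0 -0.66;0 -0.9 0.45 -0.18 0 0 -0.66;0 -0.9 0.45 -0.18 0 0 -0.66;0 -0.9 0.45 -0.18 0 0 -0.66'; python3 go.py .54 -.264 .25 -110
```

```text
t: 0.95
eef_pos: [0.4032, -0.4493, 0.2807]
ee_rot: [-3.141, 0.0, -2.183]
force: [-0.2, 0.4, -0.1]
width: 0.0876
t 0.95 pos [ 0.4032 -0.4493  0.2807] rot [-1.7999e+02  1.0000e-02 -1.2506e+02] w 0.0876 F [-0.22  0.36 -0.08] q [-0.52  0.21 -0.07 -0.   -1.29 -0.1 ]
shares [-0.7676 -0.0185  0.1025] [-3.000e-04  1.000e-04 -2.511e-01] mm [-230.3   -5.5   30.7] rows>= 4.647769677938306
```

```bash
python3 -m inch '0 -0.77 -0.02 0.1 0 0 -0.25;0 -0.77 -0.02 0.1 0 0 -0.25;0 -0.77 -0.02 0.1 0 0 -0.25;0 -0.77 -0.02 0.1 0 0 -0.25;0 -0.77 -0.02 0.1 0 0 -0.25;0 -0.77 -0.02 0.1 0 0 -0.25;0 -0.77 -0.02 0.1 0 0 -0.25'
python3 - <<'E'
from h import *
grab('wrist','w1')
E
python3 go.py .51 .214 .36 -75; python3 go.py .525 -.02 .36 -90
```

```text
t: 1.65
eef_pos: [0.5395, -0.2657, 0.2498]
ee_rot: [3.14, -0.0, -1.924]
force: [-0.5, -0.9, 0.3]
width: 0.0875
t 1.7 pos [ 0.5393 -0.2662  0.2501] rot [ 1.7994e+02 -2.0000e-02 -1.1027e+02] w 0.0875 F [-0.33 -0.79  0.19] q [-0.13  0.22 -0.12  0.   -1.23 -0.22]
shares [-1.4676  0.6466 -0.3661] [ 0.0011 -0.     -0.5879] mm [-440.3  194.  -109.8] rows>= 9.869654881601624
t 1.7 pos [ 0.5393 -0.2662  0.2501] rot [ 1.7994e+02 -2.0000e-02 -1.1027e+02] w 0.0875 F [-0.33 -0.79  0.19] q [-0.13  0.22 -0.12  0.   -1.23 -0.22]
shares [-0.7532  0.3294 -0.3662] [ 1.000e-03 -1.000e-04 -3.379e-01] mm [-226.    98.8 -109.9] rows>= 5.3997332019832465
```

View pics/w1.png

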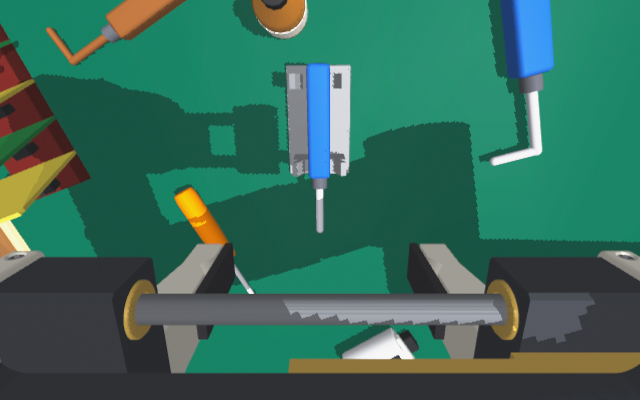

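```bash
python3 -m inch '0 -0.75 0.33 -0.37 0 0 -0.34;0 -0.75 0.33 -0.37 0 0 -0.34;0 -0.75 0.33 -0.37 0 0 -0.34;0 -0.75 0.33 -0.37 0 0 -0.34;0 -0.75 0.33 -0.37 0 0 -0.34;0 -0.75 0.33 -0.37 0 0 -0.34;0 -0.75 0.33 -0.37 0 0 -0.34'
python3 - <<'E'
from h import *
s,f=load('w1')
hsv=cv2.cvtColor(f['img'],cv2.COLOR_RGB2HSV)
C=cloud(f,s)
m=((hsv[...,0]>100)&(hsv[...,0]<130)&(hsv[...,1]>120)&(hsv[...,2]>60));m[:, :270]=0;m[:,370:]=0;m[240:]=0
print(C[m][:,2].min(),np.percentile(C[m][:,2],[5,50,95]))
v,u=np.nonzero(m&(C[...,2]>.058));p=plane(f,np.stack([u,v],1),.066,s)
r=cv2.minAreaRect((p[:,:2]*1000).astype(np.float32));print(r,cv2.boxPoints(r).round(1).tolist(),u.min(),u.max(),v.min(),v.max())
# rod (z top ~.055) pixels
m=(hsv[...,1]<70)&(hsv[...,2]>90);m[:185]=0;m[236:]=0;m[:,:300]=0;m[:,345:]=0
v,u=np.nonzero(m);print(u.min(),u.max(),v.min(),v.max());q=plane(f,[[u[v<215].mean(),195],[u[v>215].mean(),v.max()]],.053,s);print(q)
E
python3 go.py .51 .214 .36 -75
```

```text
t: 2.4
eef_pos: [0.5251, -0.0193, 0.3635]
ee_rot: [-3.138, 0.001, -1.567]
force: [0.8, -0.7, -0.3]
width: 0.0875
-0.0003105432678897624 [0.06359072 0.06594581 0.06733954]
((523.9520263671875, -310.978515625), (107.72924041748047, 20.939414978027344), 70.2389907836914) [[495.8999938964844, -358.1000061035156], [515.5999755859375, -365.20001220703125], [552.0, -263.79998779296875], [532.2999877929688, -256.70001220703125]] 307 329 64 178
313 326 185 232
[[ 0.5489777  -0.23935189  0.053     ]
 [ 0.56371017 -0.19925533  0.053     ]]
t 2.4 pos [ 0.5251 -0.0193  0.3635] rot [-1.7981e+02  5.0000e-02 -8.9780e+01] w 0.0875 F [ 0.82 -0.69 -0.29] q [ 0.34  0.05 -0.08  0.   -1.44 -0.33]
shares [-0.778   0.0473  0.0124] [-0.0033  0.0005 -0.2463] mm [-233.4   14.2    3.7] rows>= 4.677225422629279
```

```bash
python3 -m inch '0 -0.78 0.05 0.01 0 0 -0.25;0 -0.78 0.05 0.01 0 0 -0.25;0 -0.78 0.05 0.01 0 0 -0.25;0 -0.78 0.05 0.01 0 0 -0.25;0 -0.78 0.05 0.01 0 0 -0.25;0 -0.78 0.05 0.01 0 0 -0.25;0 -0.78 0.05 0.01 0 0 -0.25;0 -0.78 0.05 0.01 0 0 -0.25'
python3 - <<'E'
from h import *
s,f=grab('wrist','w2')
cv2.imwrite('pics/w2c.png',cv2.resize(f['img'][0:240,220:420,::-1],None,fx=2.5,fy=2.5,interpolation=cv2.INTER_CUBIC))
E
python3 go.py .51 .214 .36 -75
```

```text
t: 3.2
eef_pos: [0.5096, 0.2123, 0.3584]
ee_rot: [3.141, -0.0, -1.308]
force: [-0.3, 0.2, 0.5]
width: 0.0877
t 3.25 pos [0.5096 0.2122 0.3586] rot [ 1.800e+02 -1.000e-02 -7.495e+01] w 0.0877 F [-0.32 -0.54 -0.24] q [ 0.75  0.1  -0.04  0.   -1.44 -0.49]
shares [-0.0054 -0.0027 -0.0047] [ 0.     -0.0002  0.0008] mm [-1.6 -0.8 -1.4] rows>= 0.04595018979734341
```

View pics/w2c.png

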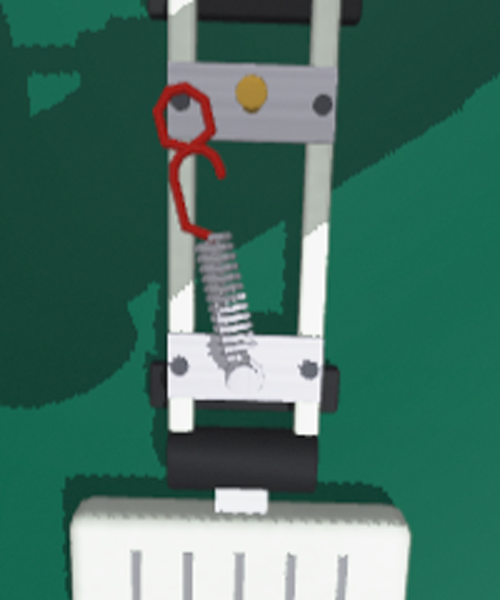

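Run:
```python
from h import *
s,f=load('w2')
hsv=cv2.cvtColor(f['img'],cv2.COLOR_RGB2HSV)
m=((hsv[...,0]>15)&(hsv[...,0]<32)&(hsv[...,1]>120)&(hsv[...,2]>140)).astype(np.uint8);m[240:]=0
m[:, :300]=0;m[:,350:]=0
cs,_=cv2.findContours(m,0,1);c=max(cs,key=cv2.contourArea);(cx,cy),r=cv2.minEnclosingCircle(c);print('head',cx,cy,r,cv2.boundingRect(c))
post=plane(f,(cx,cy),.076,s)[0];print(post)
C=cloud(f,s);print('depth',C[int(cy),int(cx)])
pv=(220+246/2.5-.3,374/2.5-.3);piv=plane(f,pv,.074,s)[0];print('piv',piv,C[int(pv[1]),int(pv[0])])
red=(((hsv[...,0]<8)|(hsv[...,0]>172))&(hsv[...,1]>150)&(hsv[...,2]>70)).astype(np.uint8);red[240:]=0;red[:,:270]=0;red[:,330:]=0
cs,h=cv2.findContours(red,cv2.RETR_CCOMP,cv2.CHAIN_APPROX_NONE)
for c,hh in zip(cs,h[0]):
    if hh[3]>=0:
        M=cv2.moments(c)
        if M['m00']>20:
            e=(M['m10']/M['m00'],M['m01']/M['m00']);P=plane(f,e,.06,s)[0];print('eye',e,M['m00'],P)
            E=P
ax=post-piv;print('len',np.hypot(*ax[:2]),'yaw',np.degrees(np.arctan2(ax[1],ax[0])))
a2=E-piv;print('len',np.hypot(*a2[:2]),'yaw',np.degrees(np.arctan2(a2[1],a2[0])))
```

```text
head 320.0 36.33333206176758 6.411893367767334 (315, 30, 12, 13)
[0.54508405 0.08068291 0.076     ]
depth [0.54511406 0.08056784 0.07790133]
piv [0.51329376 0.20809802 0.074     ] [0.51345696 0.20801508 0.07250417]
eye (293.19712643678156, 47.13505747126437) 290.0 [0.57368361 0.09871609 0.06      ]
len 0.13132110959677812 yaw -75.99062681670978
len 0.1249453519962033 yaw -61.09687641763946
```

```bash
python3 -m inch '0 0.98 0 0 0 0 0.25;0 0.98 0 0 0 0 0.25;0 0.98 0 0 0 0 0.25;0 0.98 0 0 0 0 0.25;0 0.98 0 0 0 0 0.25;0 0.98 0 0 0 0 0.25;0 0.98 0 0 0 0 0.25'; python3 go.py .525 -.311 .15 -109.8
```

```text
t: 3.95
eef_pos: [0.5862, -0.0758, 0.3582]
ee_rot: [3.141, -0.001, -1.575]
force: [-0.8, -0.6, -0.3]
width: 0.0877
t 3.95 pos [ 0.5862 -0.0758  0.3582] rot [ 1.7996e+02 -6.0000e-02 -9.0220e+01] w 0.0877 F [-0.84 -0.57 -0.26] q [ 0.2   0.17  0.04  0.   -1.45 -0.21]
shares [0.784  0.2004 0.6949] [ 0.0005 -0.0011  0.3263] mm [235.2  60.1 208.5] rows>= 6.399612748601367
```

```bash
python3 -m inch '0 0.784 0.2 0.69 0 0 0.326;0 0.784 0.2 0.69 0 0 0.326;0 0.784 0.2 0.69 0 0 0.326;0 0.784 0.2 0.69 0 0 0.326;0 0.784 0.2 0.69 0 0 0.326;0 0.784 0.2 0.69 0 0 0.326;0 0.784 0.2 0.69 0 0 0.326;0 0.784 0.2 0.69 0 0 0.326;0 0.784 0.2 0.69 0 0 0.326'; python3 go.py .525 -.311 .036 -109.8
python3 - <<'E'
from h import *
s,f=grab('wrist','w3');grab('scene','s3')
hsv=cv2.cvtColor(f['img'],cv2.COLOR_RGB2HSV)
C=cloud(f,s)
m=((hsv[...,0]>100)&(hsv[...,0]<130)&(hsv[...,1]>120)&(hsv[...,2]>60));m[:, :250]=0;m[:,400:]=0
v,u=np.nonzero(m);print(u.min(),u.max(),v.min(),v.max())
for a in range(v.min(),v.max(),12):
    uu=u[v==a]; P=plane(f,[[uu.min(),a],[uu.max()+1,a]],.066,s);print(a,uu.min(),uu.max(),P.mean(0).round(4))
E
```

```text
t: 4.85
eef_pos: [0.5269, -0.3057, 0.1523]
ee_rot: [-3.141, -0.0, -1.911]
force: [-1.0, 0.5, -0.3]
width: 0.0875
t 4.85 pos [ 0.5269 -0.3057  0.1523] rot [-1.7996e+02 -1.0000e-02 -1.0947e+02] w 0.0875 F [-1.02  0.53 -0.31] q [-0.21  0.31 -0.24  0.   -1.02 -0.13]
shares [0.0186 0.0005 0.3876] [-0.0007 -0.0002  0.0055] mm [  5.6   0.2 116.3] rows>= 2.32835612000474
306 336 117 261
117 312 322 [ 0.5072 -0.365   0.066 ]
129 306 336 [ 0.5073 -0.3565  0.066 ]
141 306 336 [ 0.5101 -0.3487  0.066 ]
153 306 336 [ 0.5129 -0.3407  0.066 ]
165 307 335 [ 0.5158 -0.3325  0.066 ]
177 307 335 [ 0.5187 -0.3242  0.066 ]
189 307 335 [ 0.5217 -0.3157  0.066 ]
201 307 335 [ 0.5248 -0.307   0.066 ]
213 307 335 [ 0.5279 -0.2981  0.066 ]
225 307 334 [ 0.5314 -0.2892  0.066 ]
237 307 334 [ 0.5347 -0.2799  0.066 ]
249 307 334 [ 0.5381 -0.2703  0.066 ]
```

View pics/w3.png

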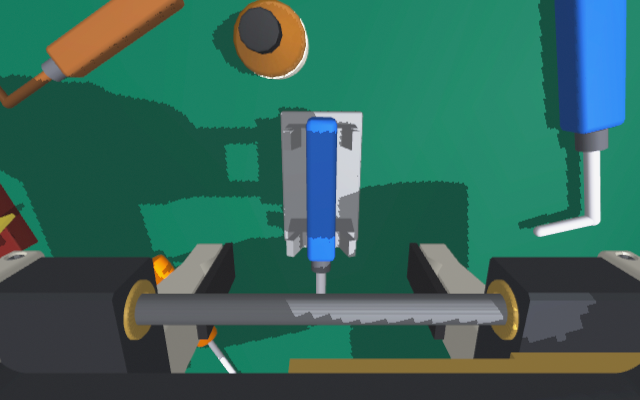

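```bash
python3 go.py .523 -.3125 .036 -109.7;  python3 -m inch '0 0.025 -0.003 0.2 0 0 0.003;0 0.025 -0.003 0.387 0 0 0.003;0 0.025 -0.003 0.387 0 0 0.003;0 0.025 -0.003 0.387 0 0 0.003;0 0.025 -0.003 0.387 0 0 0.003;0 0.025 -0.003 0.387 0 0 0.003'; python3 go.py .523 -.3125 .036 -109.7
```

```text
t 4.95 pos [ 0.5279 -0.3049  0.1532] rot [-179.85    0.   -109.36] w 0.0876 F [0.19 0.04 0.2 ] q [-0.2   0.31 -0.24  0.   -1.02 -0.13]
shares [0.0294 0.0079 0.3905] [-0.0024  0.0001  0.0057] mm [  8.8   2.4 117.2] rows>= 2.350240168610564
t: 5.55
eef_pos: [0.5272, -0.3125, 0.0379]
ee_rot: [-3.138, 0.0, -1.911]
force: [-0.4, -0.1, 0.6]
width: 0.0876
t 5.55 pos [ 0.5272 -0.3125  0.0379] rot [-1.7977e+02  1.0000e-02 -1.0950e+02] w 0.0876 F [-0.39 -0.15  0.58] q [-0.22  0.43 -0.35  0.   -0.78 -0.12]
shares [0.0047 0.0133 0.0062] [-0.0038  0.0001  0.0033] mm [1.4 4.  1.9] rows>= 0.09252413867897379
```

```bash
python3 -m inch '0 0.004 0.012 0.007 0 0 0.002;0 0.004 0.012 0.007 0 0 0.002;0 0.004 0.012 0.007 0 0 0.002'; python3 go.py .523 -.3125 .036 -109.7;python3 - <<'E'
from h import *
grab('scene','s4');s,f=grab('side','d4');cv2.imwrite('pics/d4c.png',cv2.resize(f['img'][110:230,260:380,::-1],None,fx=5,fy=5,interpolation=cv2.INTER_CUBIC))
E
```

```text
t: 5.85
eef_pos: [0.5216, -0.3125, 0.0341]
ee_rot: [-3.141, 0.0, -1.915]
force: [-0.7, 1.3, 0.2]
width: 0.0876
t 5.85 pos [ 0.5216 -0.3125  0.0341] rot [-1.7994e+02  1.0000e-02 -1.0969e+02] w 0.0876 F [-0.67  1.28  0.22] q [-0.22  0.43 -0.36  0.   -0.77 -0.12]
shares [-0.0014 -0.0045 -0.0064] [-0.001   0.0001  0.0001] mm [-0.4 -1.3 -1.9] rows>= 0.04735423455809866
```

View pics/d4c.png

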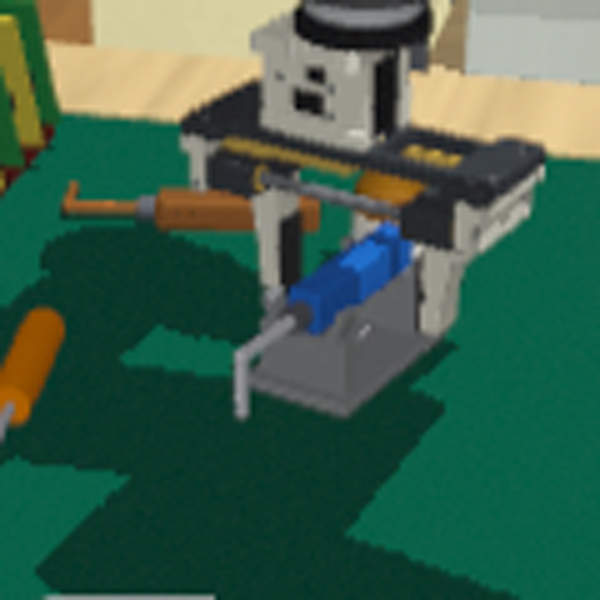

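```bash
python3 -m inch '1 0 0 0 0 0 0;1 0 0 0 0 0 0;1 0 0 0 0 0 0;1 0 0 0 0 0 0;1 0 0 0 0 0 0;1 0 0 0 0 0 0;1 0 0 0 0 0 0;1 0 0 0 0 0 0' 50; python3 go.py .523 -.3125 .16 -109.7
```

```text
t: 6.75
eef_pos: [0.5214, -0.3124, 0.0333]
ee_rot: [3.142, 0.0, -1.914]
force: [-0.3, 0.1, 1.1]
width: 0.029
t 6.75 pos [ 0.5214 -0.3124  0.0333] rot [ 180.      0.   -109.69] w 0.029 F [-0.35  0.09  1.07] q [-0.22  0.44 -0.36 -0.   -0.77 -0.12]
shares [-0.0014 -0.005  -0.4222] [0.     0.     0.0002] mm [  -0.4   -1.5 -126.7] rows>= 2.5333509971438617
```

```bash
python3 -m inch '1 0 0 0 0 0 0;1 0 0 0 0 0 0;1 0 0 0 0 0 0' 50; python3 go.py .523 -.3125 .16 -109.7
```

```text
t: 7.05
eef_pos: [0.5216, -0.3124, 0.0334]
ee_rot: [-3.141, -0.0, -1.914]
force: [0.6, 0.6, 0.1]
width: 0.0215
t 7.05 pos [ 0.5216 -0.3124  0.0334] rot [-179.98   -0.   -109.68] w 0.0215 F [0.58 0.59 0.14] q [-0.22  0.44 -0.36  0.   -0.77 -0.12]
shares [-0.0013 -0.0045 -0.4219] [-0.0003 -0.      0.0003] mm [  -0.4   -1.3 -126.6] rows>= 2.5317978856801586
```

```bash
python3 -m inch '1 0 0 -0.1 0 0 0;1 0 0 -0.25 0 0 0;1 0 0 -0.4 0 0 0;1 0 0 -0.4 0 0 0;1 0 0 -0.4 0 0 0;1 0 0 -0.4 0 0 0' 50; python3 go.py .6 -.02 .155 -85;python3 - <<'E'
from h import *
grab('scene','s5');s,f=grab('side','d5');cv2.imwrite('pics/d5c.png',cv2.resize(f['img'][80:240,240:400,::-1],None,fx=3.7,fy=3.7,interpolation=cv2.INTER_CUBIC))
s,f=load('s5');cv2.imwrite('pics/s5c.png',cv2.resize(f['img'][140:260,200:340,::-1],None,fx=5,fy=5,interpolation=cv2.INTER_CUBIC))
E
```

```text
t: 7.65
eef_pos: [0.5204, -0.3119, 0.152]
ee_rot: [3.139, 0.0, -1.915]
force: [0.1, 0.2, -1.2]
width: 0.0221
t 7.65 pos [ 0.5204 -0.3119  0.152 ] rot [ 1.7987e+02  2.0000e-02 -1.0971e+02] w 0.0221 F [ 0.07  0.17 -1.19] q [-0.22  0.31 -0.24 -0.   -1.02 -0.12]
shares [-1.0055  0.0785 -0.0094] [ 0.0021  0.0008 -0.4119] mm [-301.7   23.5   -2.8] rows>= 6.05174973400608
```

View pics/d5c.png

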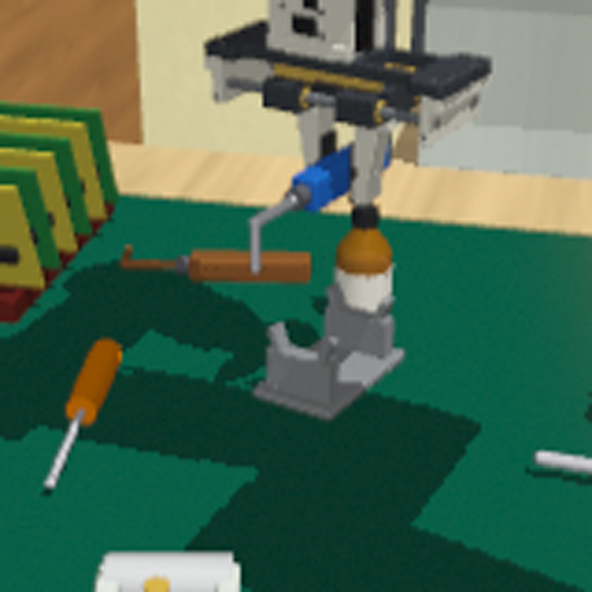

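View pics/s5c.png

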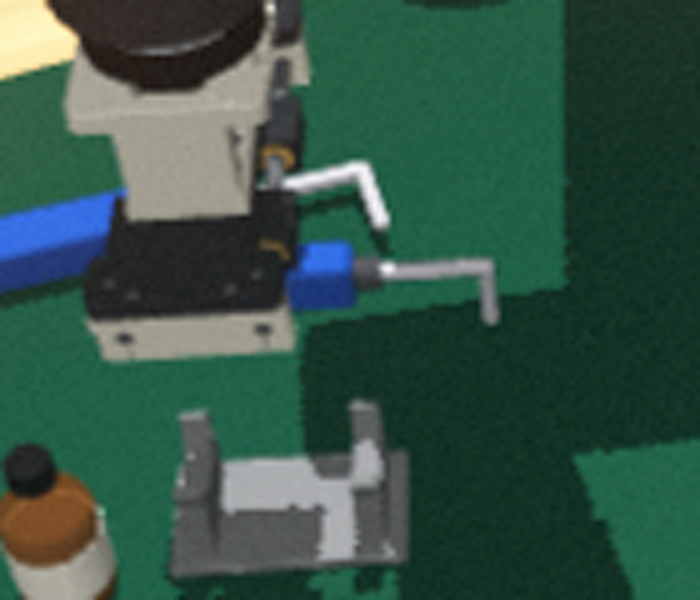

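```bash
python3 - <<'E'
from h import *
s,f=load('s5');s2,g=load('d5')
p=(200+491/5-.4,140+322/5-.4);q=(240+257/3.7-.4,80+271/3.7-.4)
o1,d1=ray(f,p);o2,d2=ray(g,q);t=np.linalg.lstsq(np.stack([d1[0],-d2[0]],1),o2-o1,rcond=None)[0]
a=o1+t[0]*d1[0];b=o2+t[1]*d2[0];P=(a+b)/2;print(P,np.linalg.norm(a-b))
R=Ro.from_euler('xyz',s['ee_rot']);print('tool',R.inv().apply(P-s['eef_pos']))
E
python3 -m inch '1 -0.5 0.04 0 0 0 -0.3;1 -0.95 0.08 0 0 0 -0.6;1 -0.95 0.08 0 0 0 -0.6;1 -0.95 0.08 0 0 0 -0.6;1 -0.95 0.08 0 0 0 -0.6;1 -0.95 0.08 0 0 0 -0.6;1 -0.95 0.08 0 0 0 -0.6;1 -0.95 0.08 0 0 0 -0.6'; python3 go.py .6092 -.0106 .13 -72
```

```text
[ 0.55933421 -0.20271098  0.1346835 ] 0.002496027611642843
tool [-0.11592956  0.00015114  0.01736349]
t: 8.55
eef_pos: [0.5944, -0.035, 0.1519]
ee_rot: [3.139, 0.0, -1.284]
force: [-0.7, -0.6, -1.4]
width: 0.0219
t 8.55 pos [ 0.5944 -0.035   0.1519] rot [ 1.7985e+02  1.0000e-02 -7.3570e+01] w 0.0219 F [-0.7  -0.58 -1.38] q [ 0.27  0.29 -0.27 -0.   -1.02  0.02]
shares [-0.0641 -0.0706  0.0729] [ 0.0025  0.0002 -0.0262] mm [-19.2 -21.2  21.9] rows>= 0.7202750777975139
```

```bash
python3 -m inch '1 -0.064 -0.07 0.073 0.002 0 -0.026;1 -0.064 -0.07 0.073 0.002 0 -0.026;1 -0.064 -0.07 0.073 0.002 0 -0.026;1 -0.064 -0.07 0.073 0.002 0 -0.026'; python3 go.py .6092 -.0106 .13 -72;python3 - <<'E'
from h import *
s,f=grab('scene','s6');s,g=grab('side','d6');cv2.imwrite('pics/d6c.png',cv2.resize(g['img'][190:310,220:340,::-1],None,fx=5,fy=5,interpolation=cv2.INTER_CUBIC))
cv2.imwrite('pics/s6c.png',cv2.resize(f['img'][120:240,340:460,::-1],None,fx=5,fy=5,interpolation=cv2.INTER_CUBIC))
R=Ro.from_euler('xyz',s['ee_rot']);P=s['eef_pos']+R.apply([-.1155,0,.0175]);print(P,proj(f,P),proj(g,P))
E
```

```text
t: 8.95
eef_pos: [0.6093, -0.0128, 0.1314]
ee_rot: [-3.14, -0.0, -1.26]
force: [0.2, -0.2, -1.1]
width: 0.0216
t 8.95 pos [ 0.6093 -0.0128  0.1314] rot [-1.7992e+02 -1.0000e-02 -7.2200e+01] w 0.0216 F [ 0.24 -0.24 -1.11] q [ 0.3   0.33 -0.27  0.   -0.98  0.01]
shares [-0.0069 -0.0019  0.0045] [-0.0013 -0.0002 -0.0033] mm [-2.1 -0.6  1.4] rows>= 0.05094345530622464
[0.57419984 0.09731834 0.11419771] [[408.92882055 177.74583103]] [[263.78975584 224.9503794 ]]
```

View pics/d6c.png

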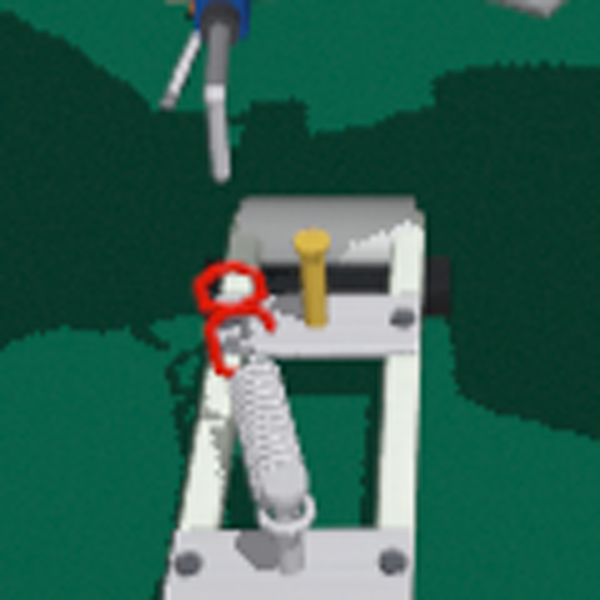

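View pics/s6c.png

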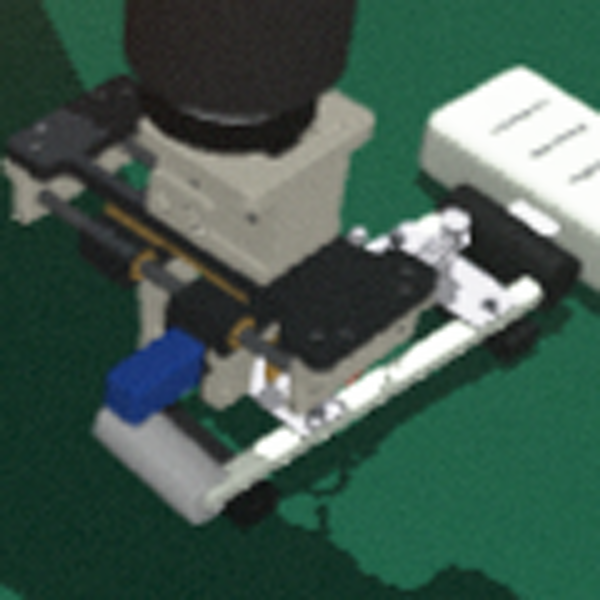

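```bash
python3 -m inch '1 -0.006 -0.001 0.1 0 0 -0.003;1 -0.006 -0.001 0.13 0 0 -0.003;1 -0.006 -0.001 0.16 0 0 -0.003;1 -0.006 -0.001 0.185 0 0 -0.003;1 -0.006 -0.001 0.205 0 0 -0.003;1 -0.006 -0.001 0.222 0 0 -0.003;1 -0.006 -0.001 0.222 0 0 -0.003;1 -0.006 -0.001 0.222 0 0 -0.003'; python3 go.py .6092 -.0106 .0645 -72;python3 - <<'E'
from h import *
s,g=grab('side','d7');cv2.imwrite('pics/d7c.png',cv2.resize(g['img'][190:310,220:340,::-1],None,fx=5,fy=5,interpolation=cv2.INTER_CUBIC))
R=Ro.from_euler('xyz',s['ee_rot']);P=s['eef_pos']+R.apply([-.1155,0,.0175]);print(P,proj(g,P))
E
```

```text
t: 9.85
eef_pos: [0.6097, -0.0098, 0.0651]
ee_rot: [-3.139, -0.0, -1.256]
force: [-0.3, 0.3, -1.6]
width: 0.0218
t 9.85 pos [ 0.6097 -0.0098  0.0651] rot [-1.7987e+02 -1.0000e-02 -7.1940e+01] w 0.0218 F [-0.26  0.28 -1.63] q [ 0.3   0.4  -0.33  0.   -0.84  0.01]
shares [0.0021 0.0024 0.0019] [-0.0022 -0.0001  0.0009] mm [0.6 0.7 0.6] rows>= 0.022274519724746582
[0.57391039 0.10005041 0.04755888] [[265.81906774 252.91095671]]
```

View pics/d7c.png

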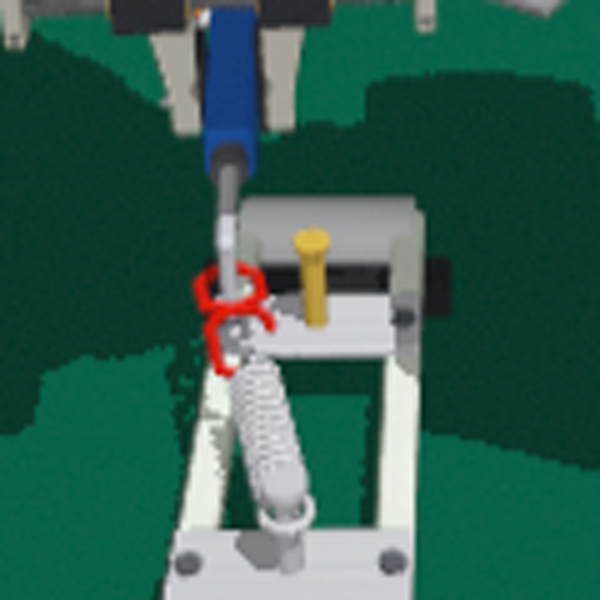

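```bash
python3 -m inch '1 0.025 -0.005 0 0 0 0;1 0.06 -0.011 0 0 0 0;1 0.1 -0.019 0 0 0 0;1 0.14 -0.027 0 0 0 0;1 0.175 -0.033 0 0 0 0;1 0.175 -0.033 0 0 0 0;1 0.175 -0.033 0 0 0 0' 55; python3 go.py .6092 -.0106 .0645 -72;python3 - <<'E'
from h import *
s,g=grab('side','d8');cv2.imwrite('pics/d8c.png',cv2.resize(g['img'][190:310,220:340,::-1],None,fx=5,fy=5,interpolation=cv2.INTER_CUBIC))
R=Ro.from_euler('xyz',s['ee_rot']);P=s['eef_pos']+R.apply([-.1155,0,.0175]);v=P[:2]-[.5122,.2115];print(P,proj(g,P),np.hypot(*v),np.degrees(np.arctan2(v[1],v[0])))
E
```

```text
t: 10.6
eef_pos: [0.6344, -0.0569, 0.0641]
ee_rot: [-3.141, 0.002, -1.257]
force: [-3.8, 7.9, -1.5]
width: 0.0214
t 10.6 pos [ 0.6344 -0.0569  0.0641] rot [-1.7998e+02  9.0000e-02 -7.2030e+01] w 0.0214 F [-3.85  7.91 -1.48] q [ 0.22  0.44 -0.27 -0.   -0.86  0.1 ]
shares [-0.1726  0.0323 -0.0012] [-0.0003  0.0016 -0.0005] mm [-51.8   9.7  -0.4] rows>= 1.0536601783553026
[0.59874878 0.05302355 0.04674516] [[262.13144807 237.83758377]] 0.1805698626045182 -61.359711467656666
```

View pics/d8c.png

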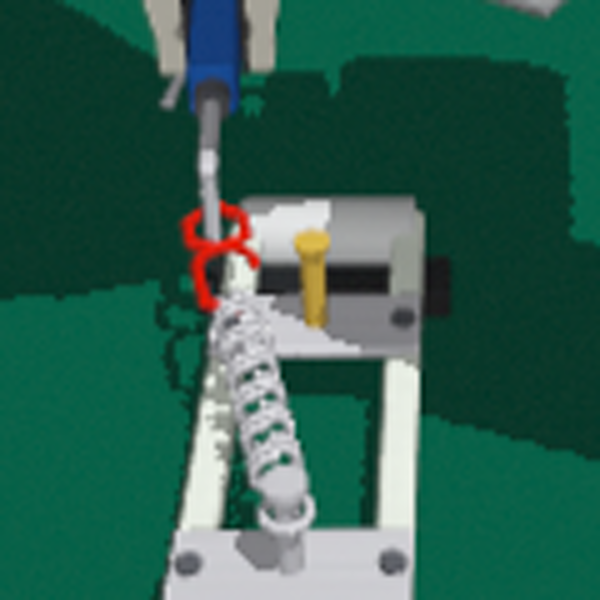

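```bash
cat > sw.py <<'E'
import sys
from h import *
from station import arm
s=arm.get_state();R=Ro.from_euler('xyz',s['ee_rot']);P=s['eef_pos']+R.apply([-.1155,0,.0175])
post=np.array([.5452,.0806]);ax=np.radians(-75.8);piv=post-.135*np.array([np.cos(ax),np.sin(ax)])
v=P[:2]-piv;print('t',s['t'],'tip',P.round(4),'r',np.hypot(*v).round(4),'ang from axis',np.degrees(np.arctan2(v[1],v[0])-ax).round(2),'lat',(np.cross([np.cos(ax),np.sin(ax)],v)*1000).round(1),'F',s['force'].round(2),'rot',np.degrees(s['ee_rot']).round(1))
for a in sys.argv[1:]:
    r,th=map(float,a.split(','));th=ax+np.radians(th);T=piv+r*np.array([np.cos(th),np.sin(th)])
    d=R.inv().apply(np.r_[T-P[:2],0])/.3;print(a,d.round(4))
E
python3 sw.py .184,14.4 .184,12 .184,9 .184,6 .184,3 .184,0
```

```text
t 10.65 tip [0.5987 0.0532 0.0468] r 0.1804 ang from axis 14.48 lat 45.1 F [-3.51  6.96 -1.8 ] rot [-1.8e+02  1.0e-01 -7.2e+01]
.184,14.4 [ 0.0118 -0.0014 -0.    ]
.184,12 [ 0.016  0.024 -0.   ]
.184,9 [ 0.0197  0.0559 -0.    ]
.184,6 [ 0.0218  0.0879 -0.0001]
.184,3 [ 2.22e-02  1.20e-01 -1.00e-04]
.184,0 [ 2.090e-02  1.521e-01 -1.000e-04]sw.py:6: DeprecationWarning: Arrays of 2-dimensional vectors are deprecated. Use arrays of 3-dimensional vectors instead. (deprecated in NumPy 2.0)
  v=P[:2]-piv;print('t',s['t'],'tip',P.round(4),'r',np.hypot(*v).round(4),'ang from axis',np.degrees(np.arctan2(v[1],v[0])-ax).round(2),'lat',(np.cross([np.cos(ax),np.sin(ax)],v)*1000).round(1),'F',s['force'].round(2),'rot',np.degrees(s['ee_rot']).round(1))
```

```bash
python3 -m inch '1 0.012 0 0 0 0 0;1 0.016 0.024 0 0 0 0;1 0.019 0.056 0 0 0 0;1 0.021 0.088 0 0 0 0;1 0.021 0.12 0 0 0 0;1 0.021 0.136 0 0 0 0;1 0.021 0.15 0 0 0 0;1 0.021 0.15 0 0 0 0;1 0.021 0.15 0 0 0 0' 55; python3 -W ignore sw.py .184,0 .168,0 .156,0 ;python3 - <<'E'
from h import *
s,g=grab('side','d9');cv2.imwrite('pics/d9c.png',cv2.resize(g['img'][190:310,220:340,::-1],None,fx=5,fy=5,interpolation=cv2.INTER_CUBIC))
E
```

```text
t: 11.55
eef_pos: [0.5942, -0.0761, 0.0645]
ee_rot: [-3.139, 0.001, -1.257]
force: [-2.3, 8.9, -1.4]
width: 0.0216
t 11.55 tip [0.5586 0.0338 0.0472] r 0.1837 ang from axis 0.46 lat 1.5 F [-2.27  8.86 -1.37] rot [-1.799e+02  1.000e-01 -7.200e+01]
.184,0 [ 0.0008  0.005  -0.    ]
.168,0 [-0.0524  0.0015  0.0001]
.156,0 [-0.0923 -0.0012  0.0001]
```

View pics/d9c.png

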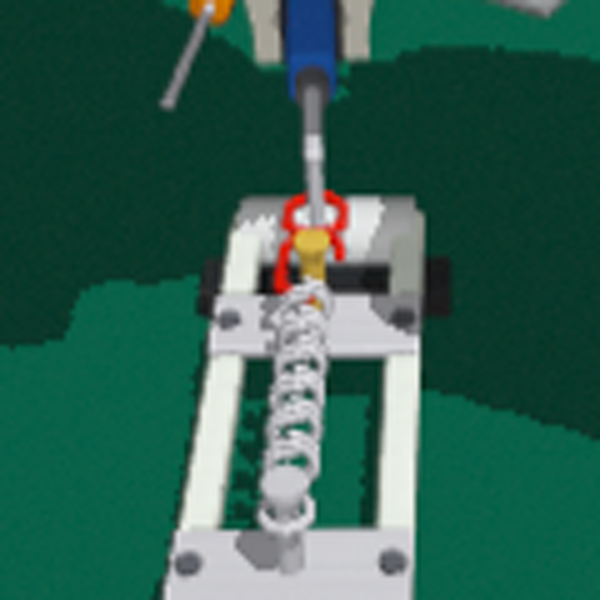

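```bash
python3 -m inch '1 -0.015 0.004 0 0 0 0;1 -0.03 0.003 0 0 0 0;1 -0.045 0.002 0 0 0 0;1 -0.06 0.001 0 0 0 0;1 -0.075 0 0 0 0 0;1 -0.09 0 0 0 0 0;1 -0.09 0 0 0 0 0;1 -0.09 0 0 0 0 0' 55; python3 -W ignore sw.py .184,0 .168,0 .156,0 ;python3 - <<'E'
from h import *
s,g=grab('side','d10');cv2.imwrite('pics/d10c.png',cv2.resize(g['img'][190:310,220:340,::-1],None,fx=5,fy=5,interpolation=cv2.INTER_CUBIC))
E
```

```text
t: 12.4
eef_pos: [0.5861, -0.0512, 0.0649]
ee_rot: [-3.139, -0.0, -1.256]
force: [0.2, -0.2, -1.9]
width: 0.0218
t 12.4 tip [0.5504 0.0586 0.0473] r 0.1575 ang from axis -0.14 lat -0.4 F [ 0.17 -0.19 -1.86] rot [-179.9   -0.   -71.9]
.184,0 [0.0881 0.0046 0.    ]
.168,0 [0.0348 0.001  0.    ]
.156,0 [-0.0051 -0.0016  0.    ]
```

View pics/d10c.png

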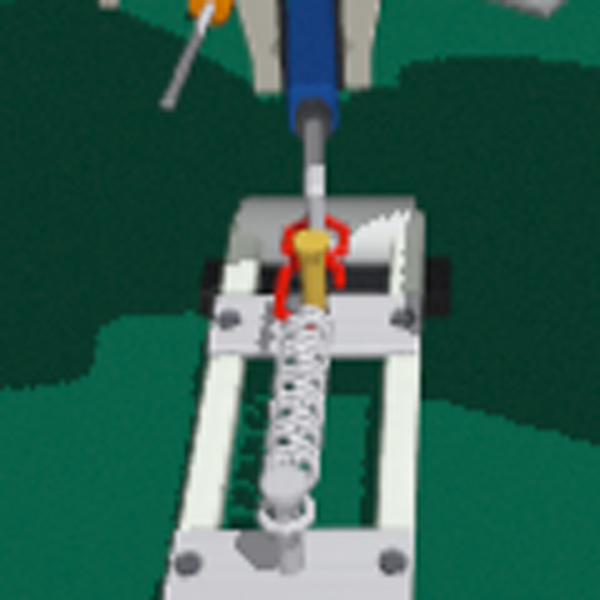

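```bash
python3 -m inch '1 -0.004 0 0 0 0 0;1 -0.004 0 0 0 0 0;1 -0.004 0 -0.03 0 0 0;1 -0.004 0 -0.06 0 0 0;1 -0.004 0 -0.1 0 0 0;1 -0.004 0 -0.18 0 0 0;1 -0.004 0 -0.3 0 0 0;1 -0.004 0 -0.36 0 0 0;1 -0.004 0 -0.36 0 0 0;1 -0.004 0 -0.36 0 0 0' 55; python3 go.py .5215 -.3124 .16 -109.7 ;python3 - <<'E'
from h import *
s,g=grab('side','d11');cv2.imwrite('pics/d11c.png',cv2.resize(g['img'][190:310,220:340,::-1],None,fx=5,fy=5,interpolation=cv2.INTER_CUBIC))
E
```

```text
t: 13.45
eef_pos: [0.5854, -0.0497, 0.1737]
ee_rot: [-3.138, 0.0, -1.256]
force: [-0.3, -0.2, -1.8]
width: 0.0219
t 13.45 pos [ 0.5854 -0.0497  0.1737] rot [-1.7979e+02  1.0000e-02 -7.1950e+01] w 0.0219 F [-0.31 -0.25 -1.75] q [ 0.25  0.25 -0.26 -0.   -1.05  0.07]
shares [0.7667 0.474  0.0438] [-0.0034  0.0013  0.6291] mm [230.  142.2  13.1] rows>= 5.414395944816151
```

View pics/d11c.png

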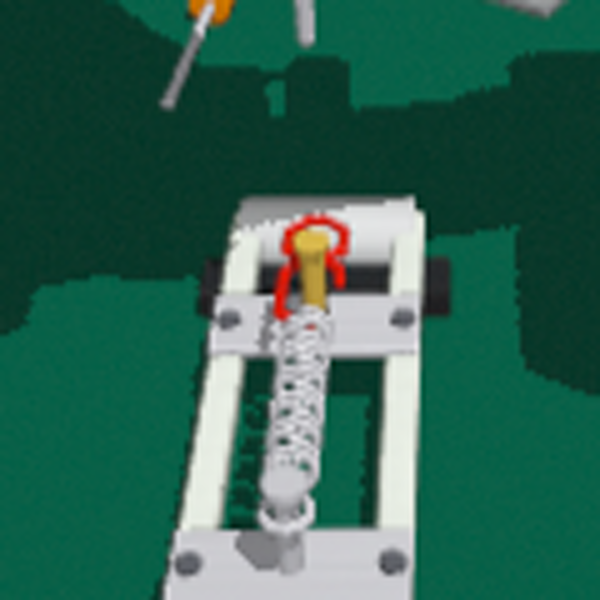

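```bash
python3 -m inch '1 0.4 0.25 0 0 0 0.3;1 0.767 0.474 0.044 0 0 0.629;1 0.767 0.474 0.044 0 0 0.629;1 0.767 0.474 0.044 0 0 0.629;1 0.767 0.474 0.044 0 0 0.629;1 0.767 0.474 0.044 0 0 0.629;1 0.767 0.474 0.044 0 0 0.629;1 0.767 0.474 0.044 0 0 0.629;1 0.767 0.474 0.044 0 0 0.629' 55; python3 go.py .5215 -.3124 .12 -109.7
```

```text
t: 14.4
eef_pos: [0.5214, -0.312, 0.1587]
ee_rot: [-3.141, 0.001, -1.914]
force: [-0.5, -0.4, -1.3]
width: 0.0217
t 14.4 pos [ 0.5214 -0.312   0.1587] rot [-1.7997e+02  7.0000e-02 -1.0966e+02] w 0.0217 F [-0.55 -0.35 -1.31] q [-0.22  0.3  -0.24 -0.   -1.03 -0.12]
shares [ 0.0015 -0.0007  0.1289] [-0.0005  0.0012  0.0007] mm [ 0.4 -0.2 38.7] rows>= 0.773623323633459
```

```bash
python3 -m inch '1 0.001 0 0.13 0 0 0;1 0.001 0 0.26 0 0 0;1 0.001 0 0.32 0 0 0;1 0.001 0 0.36 0 0 0;1 0.001 0 0.39 0 0 0;1 0.001 0 0.405 0 0 0;1 0.001 0 0.412 0 0 0;1 0.001 0 0.412 0 0 0;1 0.001 0 0.412 0 0 0' 55; python3 go.py .5215 -.3124 .0334 -109.7
python3 - <<'E'
from h import *
s,g=grab('side','d12');cv2.imwrite('pics/d12c.png',cv2.resize(g['img'][110:230,260:380,::-1],None,fx=5,fy=5,interpolation=cv2.INTER_CUBIC))
E
```

```text
t: 15.3
eef_pos: [0.5222, -0.313, 0.0365]
ee_rot: [-3.139, 0.001, -1.914]
force: [-0.2, -0.0, -0.8]
width: 0.0214
t 15.3 pos [ 0.5222 -0.313   0.0365] rot [-1.7983e+02  7.0000e-02 -1.0968e+02] w 0.0214 F [-0.2  -0.02 -0.78] q [-0.22  0.43 -0.36 -0.   -0.77 -0.12]
shares [-0.0012  0.0028  0.0104] [-0.0029  0.0012  0.0003] mm [-0.4  0.9  3.1] rows>= 0.06496002555800649
```

View pics/d12c.png

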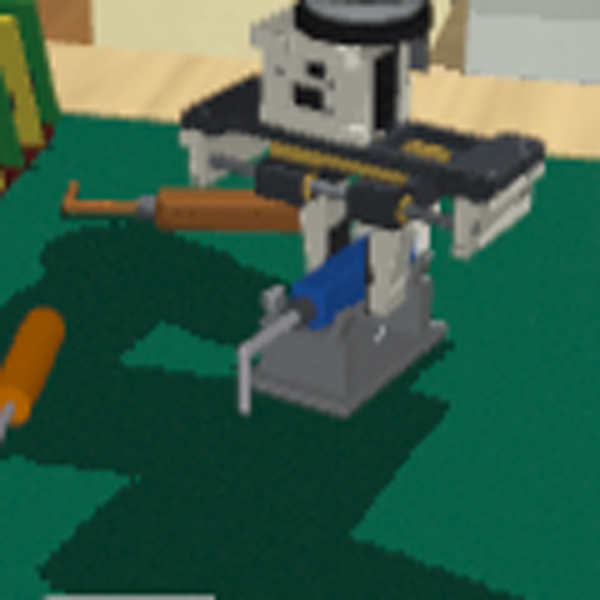

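Handle is in the saddles, about 1–2 mm above the floor. Lower a last bit and release, then open fully.

```bash
python3 -m inch '1 0 0 0.004 0 0 0;1 0 0 0.007 0 0 0;1 0 0 0.007 0 0 0;0 0 0 0.007 0 0 0;0 0 0 0.007 0 0 0;0 0 0 0.007 0 0 0;0 0 0 0.007 0 0 0;0 0 0 0.007 0 0 0;0 0 0 0.007 0 0 0;0 0 0 0.007 0 0 0;0 0 0 0.007 0 0 0;0 0 0 0.007 0 0 0'; python3 go.py .5215 -.3124 .16 -109.7
```

```text
t: 16.55
eef_pos: [0.5217, -0.3129, 0.0336]
ee_rot: [-3.14, 0.001, -1.914]
force: [0.5, -0.6, -0.0]
width: 0.0859
t 16.55 pos [ 0.5217 -0.3129  0.0336] rot [-1.7991e+02  7.0000e-02 -1.0969e+02] w 0.0859 F [ 0.49 -0.64 -0.04] q [-0.22  0.44 -0.36 -0.   -0.77 -0.12]
shares [-1.800e-03  3.000e-04 -4.213e-01] [-0.0016  0.0012  0.0002] mm [-5.000e-01  1.000e-01 -1.264e+02] rows>= 2.5280490805620546
```

```bash
python3 -m inch '0 0 0 -0.06 0 0 0;0 0 0 -0.15 0 0 0;0 0 0 -0.3 0 0 0;0 0 0 -0.45 0 0 0;0 0 0 -0.6 0 0 0;0 0 0 -0.6 0 0 0;0 0 0 -0.6 0 0 0;0 0 0 -0.6 0 0 0'
python3 - <<'E'
from h import *
s,g=grab('side','d13');s,f=grab('scene','s13');s,w=grab('wrist','w13');print(s['t'],s['eef_pos'],s['force'])
a=cv2.resize(g['img'][110:310,220:420,::-1],None,fx=2,fy=2,interpolation=cv2.INTER_CUBIC)
b=cv2.resize(f['img'][150:310,170:470,::-1],(750,400),interpolation=cv2.INTER_CUBIC)[:,:400]
cv2.imwrite('pics/c13.png',np.hstack([a,b]))
hsv=cv2.cvtColor(w['img'],cv2.COLOR_RGB2HSV);C=cloud(w,s)
m=((hsv[...,0]>100)&(hsv[...,0]<130)&(hsv[...,1]>120)&(hsv[...,2]>60)&(C[...,2]>.055)&(C[...,2]<.08));m[:,:260]=0;m[:,400:]=0
v,u=np.nonzero(m);p=plane(w,np.stack([u,v],1),.066,s)
print(cv2.minAreaRect((p[:,:2]*1000).astype(np.float32)),np.median(C[m][:,2]),u.min(),u.max(),v.min(),v.max())
k=[C[(m)&(np.arange(400)[:,None]>=a)&(np.arange(400)[:,None]<a+8)][:,2].mean() for a in (v.min()+3,v.max()-10)];print('z ends',k)
E
```

```text
t: 17.35
eef_pos: [0.5206, -0.3126, 0.2125]
ee_rot: [-3.142, 0.002, -1.915]
force: [-0.1, 0.1, -1.5]
width: 0.0875
17.45 [ 0.5205569  -0.31269891  0.21199797] [ 0.29516718  0.20353497 -0.23843361]
((520.7316284179688, -311.64202880859375), (108.24494934082031, 21.556278228759766), 70.20567321777344) 0.06585911462690014 307 332 122 238
z ends [np.float64(0.06562878949879271), np.float64(0.06575622069660741)]
```

View pics/c13.png

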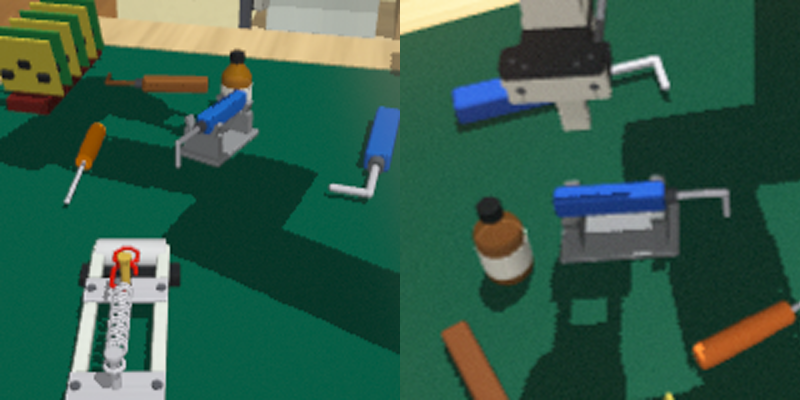

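View pics/w13.png

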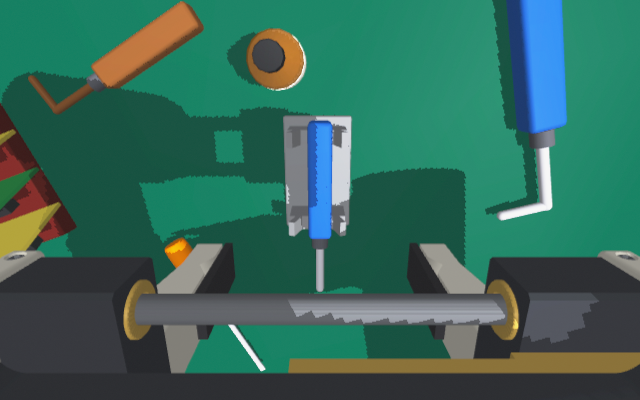

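```bash
python3 -c "
from station import arm
print(arm.job_done()); s=arm.get_state();print(s['t'],s['force'])"
```

```text
the job is handed in; nothing more can be done
None
the job is handed in; nothing more can be done
```

I took the blue puller (the smaller of the two, on the grey stand), put its pin through the spring's eye and stretched the spring to about 9 N. I then swung the hook over the post, let it draw back, lifted the pin out and set the puller back on its stand. The job was handed in at about 17.5 s and reported no verdict.

**Hook:** it was round the post, and it stayed there on its own in the side pictures after the pin came out and again just before hand-in. I judged this by eye and did not measure the seat-to-post distance. Before the lift, the tool force in the level plane was near zero (0.3 N or less).

**Puller:** it lies level in both saddles, with both ends of the handle top at 66 mm. Its centre is about 2–3 mm from where I first measured it, and its direction is 70.2° against 70.3° before.

**Bystanders:** in the last pictures the bottle is upright, and it and the screwdriver look unmoved, though I did not measure them. The open gripper is well clear of everything.

**Disagreements:** the pivot position differed by up to 7 mm between cameras. I settled it using the given 135 mm distance from the post. The measured TCP pose scattered by 1–2 mm, and up to about 4 mm once before the grasp, which I corrected. No check failed.

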